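Lock the lane rail on the food-bank packing bench

TASK

The rail clamp with the red lever is open. First turn its wing nut clockwise until the yellow end points at the middle of the green mark on its dial, so that the lock force is right; then flip the red lever over and all the way down to clamp the rail, and let go. Leave the lever of the blue clamp standing open.

Things in the scene. Friction and masses are not known exactly. Their poses are not given: they have to be found in the camera images.
- red_clamp: Fixed rail clamp with the red lever; on either side, yaw within 0.4. Origin: centre of its base plate's underside, on the bench. Plate 75 (x) x 235 (y) x 12 mm. White rail 30 mm wide, top 28 mm up, along x from -90 to +150 mm, under a steel strap (top 46 mm; sinks 6 mm on closing). Wing nut's upright axis: x 0, y +65 mm. Lever's pivot, along y: x 0, y -65, z 60 mm.
- red_nut (a joint): Wing nut angle, rad, grows clockwise from above, stops 0 and 2.2; starts 0.05 to 0.85. The yellow end points along the clamp's +x at 0, q clockwise of it at q. Green mark: 1.3 to 1.7, middle 1.5 (about -y). Grip: black bar 60 x 14 mm, 62 to 96 mm above the bench, grasped across the 14 mm; below it a dial, radius 45, top 54 mm. Turns with 0.06 N m, stays where left.
- red_lever (a joint): Lever angle, rad: 0 upright, 1.5 fully down at its stop, flat to the clamp's +x; at a it points along (sin a, 0, cos a). Starts 0 to 0.35. Bar 20 mm wide, 10 thick, reaching 108 mm from the pivot; last 40 mm a paddle 32 wide, 12 thick. Friction 0.3 N m (3.5 N at the paddle); stays where left. Push the -x face near its end with closed fingers, follow it over and down.
- blue_lever (a joint): Angle of the blue lever on the other clamp (same make, on the other side of the bench), rad: 0 upright, 1.5 down. Starts open, 0 to 0.35, and must stay open.

How it is judged:
By the outcome, as a careful person would: the job done as asked, in the order asked, and still so for the second after the job is handed in, with the robot touching nothing.
It also fails if it takes over 45 s, if anything falls off the work surface, if the arm or the gripper's body presses on something with over 40 N, if the wrist force passes 120 N, or if a joint passes its speed limit or range.

ROBOT

A 6-joint arm with a two-finger parallel gripper is mounted at the origin on the work surface. World frame = base frame: x ahead of the robot, y to its left, z up, the work surface at z = 0. Lengths are in m, angles in rad, forces in N, time in s.
With the tool pointing down it reaches from about 0.25 to 0.775 m from the base axis. Payload 8.9 kg.
Tool frame: the origin (TCP) lies at the centre of the arm's flange, where the gripper is bolted on; the fingertips stand 173 mm ahead of it and the grasp point (between the pads) lies 155 mm ahead of it; z points along the fingers, y is the direction in which the jaws open and shut (so a half turn about z gives the same grasp; the last joint's range is limited). The gripper opens to 85 mm and grips with 20 to 120 N. Pads are 22 mm wide; open, the fingers measure 114 mm over their backs; the gripper's body (76 mm by 85 mm) begins 54 mm behind the grasp point. The pads swing forward as they close: fully open they stand 13 mm farther back than shut.
Start: joints at [-1.262, 0.291, -0.153, 1.127, 0, 1.431], TCP at [0.227, -0.473, 0.405] pointing down, gripper open.
Joint ranges: [-2.52, 2.52], [-0.91, 1.74], [-1.3, 1.37], [-1.96, 2.02], [-1.52, 1.47], [-3.14, 3.14]. Speed limits (rad/s): [2.22, 2.22, 2.79, 3.14, 3.14, 3.14].

INTERFACE

Orientations are given as a 3x3 rotation matrix whose columns are the frame's x, y, z axes.
In Python, from bench import ctrl, optics, finish_job gives the robot as it stands.
- The arm moves only by the tool jog_arm, never from a script. Its argument "motion" is a list that holds one entry, the list of rows, each a list of 7 numbers: the turn, a rotation vector about the tool's x, y, z in degrees, then the shift along the tool's x, y, z in mm, then the finger opening in mm, from 0 to 85.4. In form: [[[wx, wy, wz, x, y, z, jaw], ...]]. A call has 1 to 5 rows; each row is the pose to reach, as a shift and turn from the pose measured when the call began, along the tool's axes at that moment; what a row does not reach only later rows make up. A row lasts 1/12 s, in which the tool goes at most 41.7 mm and 7.16 degrees, less where a joint would pass 70% of its speed; a pose out of reach is approached as far as the arm can. A call with a gripper value outside its range is refused whole. The fingers move at their own pace and stop on an object; "squeeze" is the grip in N (left out, the last holds). Time passes only in rows, so rows that repeat a pose let the fingers close. It gives the time, the measured TCP pose, the force and the opening at its end, in the units of the state.
- ctrl.get_state(): the state, without advancing time (a new reading comes with each control period).
- optics.camera(name): name is "scene" or "side" or "wrist"; returns a dict with "pixels" (384x512x3 uint8, red, green, blue), "K" (3x3 intrinsics, pixels), "D" ([k1, k2, p1, p2, k3] as OpenCV has them; the pictures are not rectified), "R" (3x3) and "t" (3): a world point X has camera coordinates R X + t. Camera axes: x right, y down, z forward; pixel columns grow to the right and rows downward; lengths in m; the calibration is good to about 2 mm. A picture is of the moment at which its call begins. There is no depth.
- finish_job(): hands the job in, once; it reports no verdict.
The state is a dict: "clock": time; "qpos": joint angles; "qd": joint speeds; "effort": joint torques, N m; "tool_pos": TCP position; "tool_rot": TCP orientation; "ft_force": force on the tool from outside, world axes, zero at the start; "wrist_torque": the same for the moment, N m; "width": opening from 0.0 (shut) to 1.0 (fully open).
Only numpy, scipy, OpenCV 4.12 (cv2) and the standard library are available. Lean on these libraries where they do the work, as an engineer would, in place of code of your own. Each camera call takes 0.05 s, during which the arm holds its last target. There are 200 camera calls.

## Working session

There is one attempt and no reset: what is moved stays moved. The work goes in short steps, Python scripts to look and compute and a tool call to move; the robot and the scene stay as the last step left them, time stands still between calls to the robot, and variables do not carry over. Pictures are saved under pics/ and viewed, about 8 in all and at most 12, crops included, and the job is handed in when it is done.

Besides the shell and the picture viewer there is one more tool, called by a JSON object that holds its "api" and its "payload", one argument or row to a line. jog_arm: Moves the arm, as the interface text tells. Its arguments: {"type":"object","properties":{"motion":{"type":"array"},"squeeze":{"type":"number"}},"required":["motion"]}

```bash
mkdir -p pics
cat > h.py <<'E'
import numpy as np, cv2
from bench import ctrl, optics
def snap(name,fn=None):
    c=optics.camera(name); 
    for k in('K','D','R','t','pixels'): c[k]=np.array(c[k])
    if fn: cv2.imwrite('pics/'+fn,c['pixels'][:,:,::-1])
    return c
def ray(c,uv):
    p=cv2.undistortPoints(np.array([[uv]],float),c['K'].astype(float),c['D'].astype(float))[0,0]
    return -c['R'].T@c['t'], c['R'].T@np.array([p[0],p[1],1])
def onz(c,uv,z):
    o,d=ray(c,uv); return o+d*(z-o[2])/d[2]
def proj(c,X):
    return cv2.projectPoints(np.array(X,float).reshape(-1,1,3),cv2.Rodrigues(c['R'])[0],c['t'].astype(float),c['K'].astype(float),c['D'].astype(float))[0][:,0]
E
python3 - <<'E'
from h import *
a=snap('scene');b=snap('side')
cv2.imwrite('pics/a.png',cv2.cvtColor(np.vstack([a['pixels'],b['pixels']]),cv2.COLOR_RGB2BGR)[:, :])
cv2.imwrite('pics/a1.png',a['pixels'][:,:,::-1]);cv2.imwrite('pics/b1.png',b['pixels'][:,:,::-1])
for c in(a,b): print(-c['R'].T@c['t'],c['R'][2])
s=ctrl.get_state();print(s['clock'],s['tool_pos'],s['tool_rot'],s['width'])
E
```

```text
[1.05432722 0.01495829 0.57487993] [-0.73560142 -0.02128072 -0.67708026]
[0.21261376 0.83779913 0.72864746] [ 0.25605494 -0.76610306 -0.58950994]
0.1 [ 0.22725171 -0.47306507  0.4041998 ] [[ 9.01411501e-01  4.32963277e-01 -3.26790316e-04]
 [ 4.32963366e-01 -9.01410870e-01  1.08020984e-03]
 [ 1.73118847e-04 -1.11520181e-03 -9.99999363e-01]] 0.9993183902544839
```

View pics/a1.png

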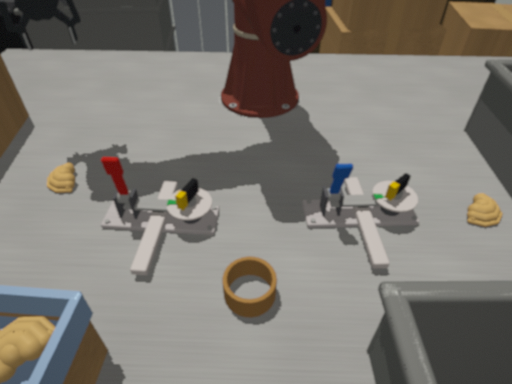

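View pics/b1.png

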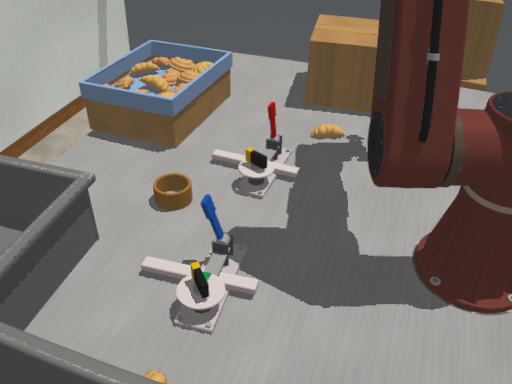

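The scene view shows the red clamp at the robot's right: lever paddle at (113,161), dial at (190,203), rail end at (147,270). The side view shows its lever at (272,105) and dial at (257,168). I'll enlarge both to get accurate points.

Run:
```python
from h import *
a=cv2.imread('pics/a1.png')[145:280,90:230]; b=cv2.imread('pics/b1.png')[95:205,205:305]
A=cv2.resize(a,None,fx=4,fy=4,interpolation=2)[:600,:];B=cv2.resize(b,None,fx=4,fy=4,interpolation=2)
A=cv2.resize(a,None,fx=2.8,fy=4,interpolation=2) if 0 else A
cv2.imwrite('pics/a2.png',np.vstack([A]))
cv2.imwrite('pics/b2.png',B)
for n in('a1','b1'):
    im=cv2.imread(f'pics/{n}.png'); h=cv2.cvtColor(im,cv2.COLOR_BGR2HSV)
    for nm,lo,hi in(('red',(0,200,120),(6,255,255)),('yel',(22,180,110),(30,255,255)),('grn',(50,150,80),(75,255,255)),('blk',(0,0,0),(179,255,40))):
        m=cv2.inRange(h,lo,hi); N,l,s,c=cv2.connectedComponentsWithStats(m)
        for i in range(1,N):
            if s[i,4]>12 and (90<c[i][0]<310 and 95<c[i][1]<280): print(n,nm,s[i],c[i].round(1))
```

```text
a1 red [102 158  16   4  59] [109.4 159.5]
a1 yel [177 191  10  18 140] [181.4 199.4]
a1 grn [169 201   6   3  13] [171.  201.8]
a1 blk [184 180  14  21 166] [191.1 188.9]
b1 red [269 103   7  34  93] [272.9 115.6]
b1 yel [246 148   8  15  58] [248.4 153.5]
b1 yel [191 262   9  15  65] [194.5 266.1]
b1 grn [202 272   9   8  37] [206.  274.8]
b1 blk [251 151  15  17 184] [258.1 159.3]
```

View pics/a2.png

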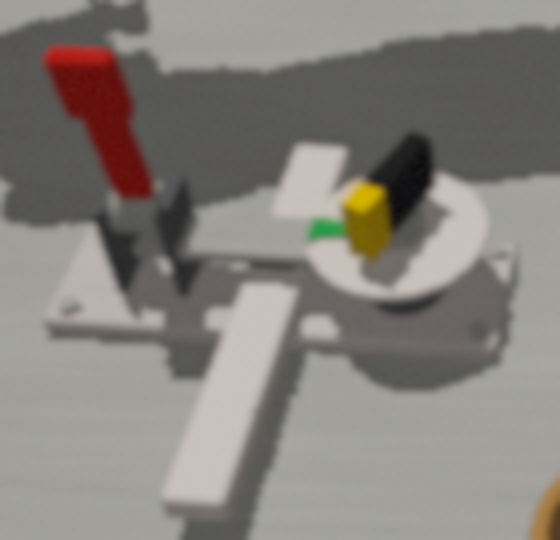

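View pics/b2.png

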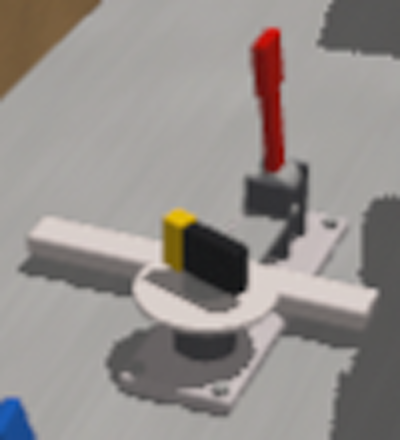

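Scene crop: dial ellipse about (398,234), rail top near end (165,497)-(222,503), far end (300,143)-(348,150), bar top from (365,190) to (420,138). Side crop: dial about (206,286), bar from (180,213) to (238,262).

```bash
cat > est.py <<'E'
from h import *
a=snap('scene');b=snap('side')
A=lambda p,z: onz(a,(p[0]/4+90-.4,p[1]/4+145-.4),z)
B=lambda p,z: onz(b,(p[0]/4+205-.4,p[1]/4+95-.4),z)
np.set_printoptions(precision=4,suppress=True)
ca,cb=A((398,234),.054),B((206,286),.054)
print('dial',ca,cb)
n=(A((165,497),.028)+A((222,503),.028))/2; f=(A((300,143),.028)+A((348,150),.028))/2
d=n-f; print('rail scene',n,f,np.linalg.norm(d),np.arctan2(d[1],d[0]))
n2=(B((45,216),.028)+B((28,238),.028))/2; f2=(B((380,290),.028)+B((370,308),.028))/2
d=n2-f2; print('rail side',n2,f2,np.linalg.norm(d),np.arctan2(d[1],d[0]))
y,k=A((365,190),.096),A((420,138),.096);e=y-k;print('bar',y,k,np.linalg.norm(e),np.arctan2(e[1],e[0]),(y+k)/2)
y,k=B((180,213),.096),B((241,257),.096);e=y-k;print('bar',y,k,np.linalg.norm(e),np.arctan2(e[1],e[0]),(y+k)/2)
# lever tip triangulation
def tri(u,v):
    o1,d1=ray(a,(u[0]/4+89.6,u[1]/4+144.6));o2,d2=ray(b,(v[0]/4+204.6,v[1]/4+94.6))
    s=np.linalg.lstsq(np.c_[d1,-d2],o2-o1,rcond=None)[0];p,q=o1+s[0]*d1,o2+s[1]*d2
    return (p+q)/2,np.linalg.norm(p-q)
print('tip',tri((80,52),(268,35)),'low',tri((136,194),(274,168)))
E
python3 est.py
```

```text
dial [ 0.5359 -0.1303  0.054 ] [ 0.532  -0.1317  0.054 ]
rail scene [ 0.6791 -0.201   0.028 ] [ 0.4423 -0.1903  0.028 ] 0.23706647539267048 -0.04485191569383538
rail side [ 0.6753 -0.1977  0.028 ] [ 0.4375 -0.1928  0.028 ] 0.23781331922260904 -0.020661206775841955
bar [ 0.5487 -0.1391  0.096 ] [ 0.5104 -0.1187  0.096 ] 0.043456926116970815 -0.48962298444970537 [ 0.5296 -0.1289  0.096 ]
bar [ 0.5537 -0.1431  0.096 ] [ 0.5027 -0.1084  0.096 ] 0.06173382199535612 -0.5982716878803152 [ 0.5282 -0.1257  0.096 ]
tip (array([ 0.5365, -0.2615,  0.166 ]), np.float64(0.0004377846571690511)) low (array([ 0.5283, -0.2611,  0.0696]), np.float64(0.0005887547997058164))
```

{"api": "jog_arm", "payload": {
  "motion": [
    [[0,0,-7,36,-15,0,60],[0,0,-14,72,-30,0,60],[0,0,-21,108,-45,0,60],[0,0,-28,144,-60,0,60],[0,0,-35,180,-75,0,60]]
  ]
}}

```text
clock: 0.62
tool_pos: [0.3578, -0.3261, 0.4044]
tool_rot: [[0.485, 0.874, -0.0], [0.874, -0.485, 0.001], [0.001, -0.001, -1.0]]
ft_force: [1.6, -0.3, -0.3]
width: 0.702
```

```bash
cat >> h.py <<'E'
from scipy.spatial.transform import Rotation as Rn
def to(x,y,z,yaw,tilt=None):
    """residual in tool axes to TCP x,y,z, tool down, tool-x at yaw deg"""
    s=ctrl.get_state();R=np.array(s['tool_rot']);p=np.array(s['tool_pos'])
    c,n=np.cos(np.radians(yaw)),np.sin(np.radians(yaw))
    T=np.array([[c,n,0],[n,-c,0],[0,0,-1.]])
    if tilt is not None: T=tilt
    np.set_printoptions(precision=2,suppress=True)
    print('turn',np.degrees(Rn.from_matrix(R.T@T).as_rotvec()),'shift',1000*R.T@(np.array([x,y,z])-p))
    print(s['clock'],p*1000,'q',np.array(s['qpos']),'F',np.array(s['ft_force']),s['width'])
E
python3 -c "
from h import *
to(.5306,-.1295,.405,146.8)"
```

```text
turn [ -0.    -0.05 -85.83] shift [255.71  55.68  -0.5 ]
0.6167 [ 357.82 -326.06  404.39] q [-0.89  0.21 -0.26  1.1   0.    1.19] F [ 1.55 -0.26 -0.32] 0.7022507852148953
```

{"api": "jog_arm", "payload": {
  "motion": [
    [[0,0,-7,36,8,0,60],[0,0,-14,72,16,0,60],[0,0,-21,108,24,0,60],[0,0,-28,144,32,0,60],[0,0,-35,180,40,0,60]]
  ]
}}

```text
clock: 1.03
tool_pos: [0.481, -0.1864, 0.4045]
tool_rot: [[-0.11, 0.994, -0.0], [0.994, 0.11, 0.001], [0.001, -0.0, -1.0]]
ft_force: [0.2, -0.9, -0.1]
width: 0.703
```

```bash
python3 -c "
from h import *
to(.5306,-.1295,.355,146.8)"
```

```text
turn [  0.01  -0.04 -50.48] shift [51.05 55.53 49.51]
1.0333 [ 481.04 -186.39  404.47] q [-0.51  0.27 -0.18  1.12  0.    0.95] F [ 0.15 -0.9  -0.1 ] 0.7031133298993834
```

{"api": "jog_arm", "payload": {
  "motion": [
    [[0,0,-7,12,12,10,60],[0,0,-14,24,24,20,60],[0,0,-21,36,38,30,60],[0,0,-28,46,50,40,60],[0,0,-35,51,55.5,50,60]]
  ]
}}

```text
clock: 1.45
tool_pos: [0.5316, -0.1282, 0.3539]
tool_rot: [[-0.666, 0.746, 0.0], [0.746, 0.666, 0.001], [0.001, 0.001, -1.0]]
ft_force: [-0.5, 0.6, -1.4]
width: 0.707
```

{"api": "jog_arm", "payload": {
  "motion": [
    [[0,0,-7,0,0,0,60],[0,0,-14,0,0,0,60],[0,0,-15,0,0,0,60],[0,0,-15,0,0,0,60]]
  ]
}}

```text
clock: 1.78
tool_pos: [0.5316, -0.1282, 0.3537]
tool_rot: [[-0.835, 0.55, -0.0], [0.55, 0.835, 0.001], [0.001, 0.001, -1.0]]
ft_force: [0.2, 0.3, 0.9]
width: 0.7
```

```bash
python3 -c "
from h import *
to(.5306,-.1295,.235,146.8)
c=snap('wrist','w1.png')
print(proj(c,[[.5306,-.1295,.096],[.5306,-.1295,.054]]), -c['R'].T@c['t'])"
```

```text
turn [ 0.05 -0.04 -0.18] shift [ -0.02  -1.74 118.75]
1.7833 [ 531.57 -128.17  353.75] q [-0.37  0.37 -0.18  1.02  0.    0.21] F [0.23 0.27 0.92] 0.700238412568234
[[248.97 197.03]
 [249.02 183.42]] [ 0.47 -0.09  0.32]
```

View pics/w1.png

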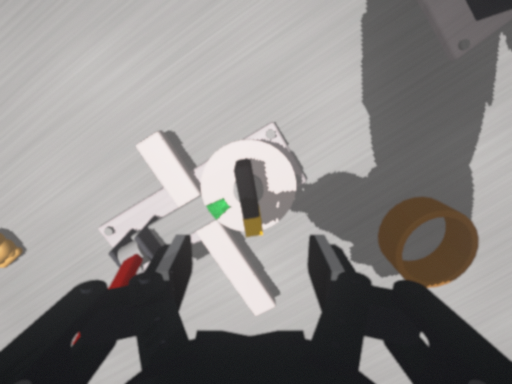

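The wrist view shows the bar from about (244,160) to the yellow end at (255,235), the green mark at (218,209), the dial centred near (249,187), and the rail from (150,135) to (263,312). I'll refine from it.

```bash
cat > wm.py <<'E'
from h import *
def wm(fn):
    c=snap('wrist',fn); im=cv2.cvtColor(c['pixels'],cv2.COLOR_RGB2BGR); h=cv2.cvtColor(im,cv2.COLOR_BGR2HSV)
    def big(m,lim=20):
        N,l,s,ce=cv2.connectedComponentsWithStats(m); out=[(s[i,4],ce[i],l==i) for i in range(1,N) if s[i,4]>lim and ce[i][1]<290]; return out
    O=np.array([.5306,-.1295])
    for nm,lo,hi,z in(('grn',(50,120,60),(80,255,255),.054),('yel',(18,150,60),(30,255,255),.096)):
        for n,ce,_ in big(cv2.inRange(h,lo,hi)):
            if nm=='yel' and n>900: continue
            X=onz(c,ce,z);v=X[:2]-O; print(nm,n,ce,X,'ang',np.degrees(np.arctan2(v[1],v[0])),np.linalg.norm(v))
    for n,ce,m in big(cv2.inRange(h,(0,0,185),(179,30,255)),150): 
        r=cv2.minAreaRect(np.argwhere(m)[:,::-1].astype(np.float32)); print('white',n,ce,r, onz(c,ce,.028))
    return c,h
if __name__=='__main__':
    c,h=wm('w2.png')
    for a in((150,135),(263,308)): print(onz(c,a,.028))
    u=onz(c,(245,161),.096);v=onz(c,(255,233),.096);print(u,v,np.degrees(np.arctan2(*(v-u)[1::-1])))
    print(onz(c,(249.5,186.5),.054))
E
python3 wm.py
```

```text
grn 206 [217.74757282 207.66019417] [ 0.53424541 -0.16814856  0.054     ] ang -84.61168675636668 0.0388200989824219
yel 231 [253.25108225 225.93506494] [ 0.55363706 -0.14056058  0.096     ] ang -25.64664304611133 0.025554692534513052
white 1004 [48.33366534 49.93924303] ((57.19609451293945, 41.54538345336914), (15.096932411193848, 143.4812469482422), 49.89908981323242) [ 0.32329094 -0.21938822  0.028     ]
white 81752 [186.65707261 145.3183653 ] ((186.5, 168.5), (337.0, 373.0), 90.0) [ 0.46943931 -0.16370008  0.028     ]
white 279 [20.11469534 52.74910394] ((25.91214370727539, 45.19648361206055), (9.21330451965332, 77.15435791015625), 47.290611267089844) [ 0.3085486  -0.24418766  0.028     ]
white 3333 [493.26012601 161.57635764] ((491.0, 159.0), (122.0, 40.0), 90.0) [0.65786405 0.09387603 0.028     ]
white 205 [368.78536585 272.56097561] ((369.5161437988281, 272.8937683105469), (35.61018753051758, 10.188070297241211), 35.21759033203125) [ 0.70066305 -0.07717546  0.028     ]
[ 0.44094479 -0.18797674  0.028     ]
[ 0.67355406 -0.20420902  0.028     ]
[ 0.50447232 -0.1160101   0.096     ] [ 0.55979509 -0.14284621  0.096     ] -25.877217396383394
[ 0.53344017 -0.13092534  0.054     ]
```

```bash
python3 -c "
from h import *
to(.532,-.1298,.235,153)"
```

```text
turn [ 0.05 -0.02 -6.48] shift [ -1.28  -1.11 118.93]
1.8833 [ 531.53 -128.29  353.93] q [-0.37  0.36 -0.18  1.02  0.    0.21] F [-0.44 -0.53 -0.44] 0.699764533528293
```

{"api": "jog_arm", "payload": {
  "motion": [
    [[0,0,-6.5,-1.3,-1.1,30,50],[0,0,-6.5,-1.3,-1.1,60,50],[0,0,-6.5,-1.3,-1.1,90,50],[0,0,-6.5,-1.3,-1.1,112,50],[0,0,-6.5,-1.3,-1.1,118,50]]
  ]
}}

```text
clock: 2.3
tool_pos: [0.5305, -0.1295, 0.2328]
tool_rot: [[-0.89, 0.456, -0.004], [0.456, 0.89, 0.003], [0.005, 0.0, -1.0]]
ft_force: [-1.3, -0.2, 0.1]
width: 0.587
```

{"api": "jog_arm", "payload": {
  "motion": [
    [[0,0,0,0,0,1,20],[0,0,0,0,0,1,0],[0,0,0,0,0,1,0],[0,0,0,0,0,1,0],[0,0,0,0,0,1,0]]
  ],
  "squeeze": 30
}}

```text
clock: 2.72
tool_pos: [0.5304, -0.1294, 0.2323]
tool_rot: [[-0.89, 0.457, -0.005], [0.457, 0.89, 0.003], [0.005, 0.0, -1.0]]
ft_force: [-2.3, 1.2, -6.8]
width: 0.297
```

```bash
python3 -c "
from h import *
to(.532,-.1298,.235,94.6)"
```

```text
turn [-0.14 -0.29 58.23] shift [-1.63  0.41 -2.75]
2.7167 [ 530.35 -129.41  232.25] q [-0.37  0.49 -0.35  0.74  0.    0.1 ] F [-2.28  1.17 -6.82] 0.2971583900996347
```

{"api": "jog_arm", "payload": {
  "motion": [
    [[0,0,0,-1,0,-2.5,0],[0,0,0,-1,0,-2.5,0],[0,0,0,-1,0,-2.5,0],[0,0,0,-1,0,-2.5,0],[0,0,0,-1,0,-2.5,0]]
  ],
  "squeeze": 30
}}

```text
clock: 3.13
tool_pos: [0.5306, -0.1295, 0.2339]
tool_rot: [[-0.89, 0.457, -0.007], [0.457, 0.89, 0.004], [0.008, 0.0, -1.0]]
ft_force: [-1.4, 1.1, -24.6]
width: 0.292
```

```bash
python3 -c "
from h import *
to(.532,-.1298,.235,94.6)"
```

```text
turn [-0.21 -0.42 58.23] shift [-1.41  0.4  -1.1 ]
3.1333 [ 530.56 -129.51  233.91] q [-0.37  0.49 -0.34  0.75  0.    0.1 ] F [ -1.38   1.14 -24.65] 0.29195472210767515
```

Run:
```python
from h import *
a=snap('scene');b=snap('side')
f=lambda im:cv2.resize(im[:,:,::-1],None,fx=4,fy=4,interpolation=2)
cv2.imwrite('pics/c.png',np.hstack([f(a['pixels'][130:240,130:230]),f(b['pixels'][95:205,205:305])]))
```

```text
(no output)
```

View pics/c.png

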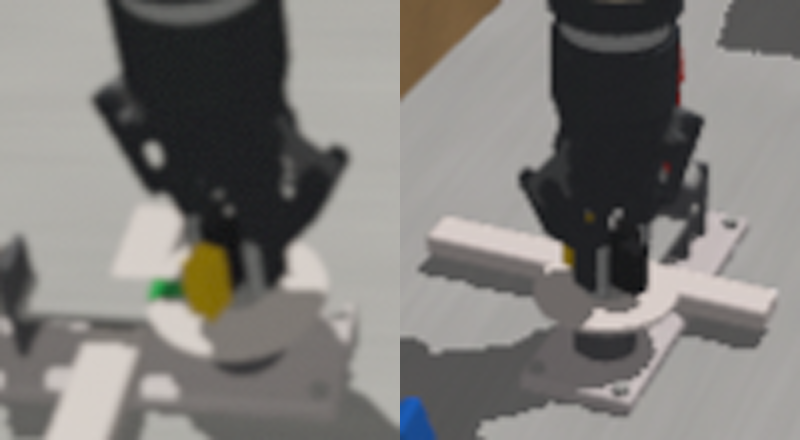

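Both views show the fingers on either side of the bar, so I'll turn it.

{"api": "jog_arm", "payload": {
  "motion": [
    [[0,0,6,0,0,0,0],[0,0,12,0,0,0,0],[0,0,18,0,0,0,0],[0,0,24,0,0,0,0],[0,0,30,0,0,0,0]]
  ]
}}

```text
clock: 3.65
tool_pos: [0.5315, -0.1284, 0.2339]
tool_rot: [[-0.539, 0.842, -0.004], [0.842, 0.539, 0.007], [0.008, 0.001, -1.0]]
ft_force: [7.8, 9.9, -25.5]
width: 0.296
```

Run:
```python
from h import *
to(.532,-.1298,.235,94.6)
a=snap('scene')
f=lambda im:cv2.resize(im[:,:,::-1],None,fx=4,fy=4,interpolation=2)
c=snap('wrist')
cv2.imwrite('pics/d.png',np.hstack([f(a['pixels'][150:240,140:230]),cv2.resize(c['pixels'][100:300,150:350,::-1],(360,360))]))
```

```text
turn [-0.07 -0.48 28.02] shift [-1.4  -0.34 -1.1 ]
3.65 [ 531.53 -128.43  233.91] q [-0.37  0.49 -0.34  0.75  0.01  0.63] F [  7.84   9.89 -25.51] 0.2960770775784902
```

View pics/d.png

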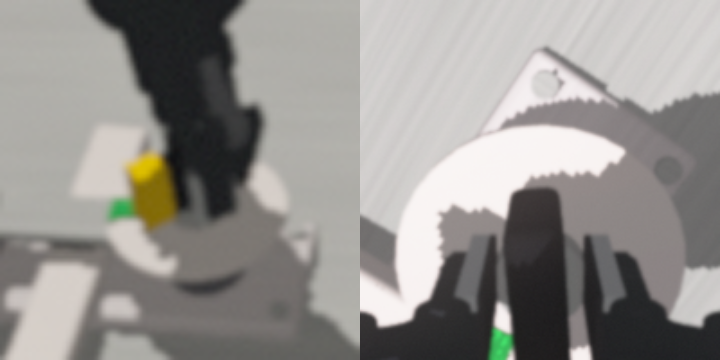

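The bar turns with the gripper, but the wrist crop shows a gap between the pads and the bar at the tips. The fingers have stopped at about 25 mm, so contact is high up and I'm too low. I'll reopen, rise 12 mm and regrip.

{"api": "jog_arm", "payload": {
  "motion": [
    [[0,0,0,0,0,0,45],[0,0,0,0,0,0,45],[0,0,0,0,0,0,45],[0,0,0,-1,0,-6,45],[0,0,0,-1,0,-12,45]]
  ]
}}

```text
clock: 4.17
tool_pos: [0.5325, -0.1298, 0.2471]
tool_rot: [[-0.539, 0.842, -0.002], [0.842, 0.539, 0.006], [0.007, 0.001, -1.0]]
ft_force: [0.4, 0.5, 0.6]
width: 0.524
```

{"api": "jog_arm", "payload": {
  "motion": [
    [[0,0,0,0,0,0,0],[0,0,0,0,0,0,0],[0,0,0,0,0,0,0],[0,0,0,0,0,0,0],[0,0,0,0,0,0,0]]
  ],
  "squeeze": 30
}}

```text
clock: 4.58
tool_pos: [0.5327, -0.13, 0.2479]
tool_rot: [[-0.539, 0.842, -0.002], [0.842, 0.539, 0.006], [0.006, 0.002, -1.0]]
ft_force: [-1.7, -0.2, 9.1]
width: 0.155
```

Run:
```python
from h import *
to(.532,-.1298,.235,94.6)
```

```text
turn [ 0.01 -0.34 28.04] shift [ 0.5  -0.49 12.88]
4.5833 [ 532.7  -130.03  247.87] q [-0.37  0.47 -0.32  0.78  0.    0.63] F [-1.69 -0.24  9.1 ] 0.15499020242147377
```

The width is now 13 mm, which is a true grip on the 14 mm bar. The bar is at about -57.4° and needs to reach about -88.5°.

{"api": "jog_arm", "payload": {
  "motion": [
    [[0,0,6,0,0,0,0],[0,0,12,0,0,0,0],[0,0,18,0,0,0,0],[0,0,24,0,0,0,0],[0,0,30,0,0,0,0]]
  ]
}}

```text
clock: 5.0
tool_pos: [0.5335, -0.1298, 0.248]
tool_rot: [[-0.041, 0.999, 0.001], [0.999, 0.041, 0.006], [0.006, 0.001, -1.0]]
ft_force: [5.0, 1.7, -1.0]
width: 0.158
```

{"api": "jog_arm", "payload": {
  "motion": [
    [[0,0,1,0,0,0,0],[0,0,1,0,0,0,0],[0,0,1,0,0,0,40],[0,0,1,0,0,0,40],[0,0,1,0,0,0,40]]
  ]
}}

```text
clock: 5.42
tool_pos: [0.5333, -0.1299, 0.2479]
tool_rot: [[-0.025, 1.0, 0.0], [1.0, 0.025, 0.006], [0.006, 0.0, -1.0]]
ft_force: [-0.4, -0.1, 0.2]
width: 0.467
```

{"api": "jog_arm", "payload": {
  "motion": [
    [[0,0,0,0,0,-20,50],[0,0,0,0,0,-55,50],[0,0,0,0,0,-90,50],[0,0,0,0,0,-110,50],[0,0,0,0,0,-110,50]]
  ]
}}

```text
clock: 5.83
tool_pos: [0.5344, -0.1311, 0.3625]
tool_rot: [[-0.027, 1.0, 0.007], [1.0, 0.026, 0.004], [0.004, 0.007, -1.0]]
ft_force: [0.9, 0.1, -0.4]
width: 0.586
```

Run:
```python
from h import *
to(.532,-.1298,.235,94.6)
c=snap('wrist','w3.png')
```

```text
turn [ 0.39 -0.19 -3.08] shift [  0.87  -3.26 127.46]
5.8333 [ 534.43 -131.06  362.48] q [-0.37  0.36 -0.16  1.04  0.01  1.17] F [ 0.88  0.14 -0.4 ] 0.5856932249042096
```

View pics/w3.png

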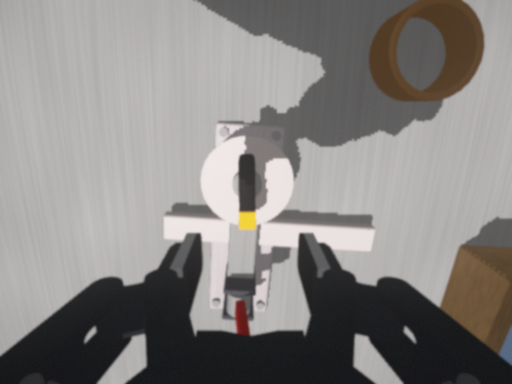

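The bar now lies along the clamp's y axis, with black (247,155) to yellow (247,228) covering the green mark. I'll compute its angle relative to the rail.

Run:
```python
from h import *
to(.45,-.2595,.36,-3)
c=snap('wrist'); im=np.ascontiguousarray(c['pixels'][:,:,::-1]); h=cv2.cvtColor(im,cv2.COLOR_BGR2HSV)
def fit(m):
    ys,xs=np.nonzero(m); return xs,ys
roi=np.zeros(h.shape[:2],np.uint8); roi[140:235,225:270]=255
bar=(((h[...,2]<45)|((h[...,0]>18)&(h[...,0]<32)&(h[...,1]>150)))&(roi>0)).astype(np.uint8)
N,l,s,ce=cv2.connectedComponentsWithStats(bar); i=1+np.argmax(s[1:,4]); m=l==i; print(s[i])
L=[];Rr=[]
for y in range(160,225,2):
    x=np.nonzero(m[y])[0]
    if len(x): mid=(x[0]+x[-1])/2; L.append(onz(c,(mid,y),.096)[:2])
vx,vy,_,_=cv2.fitLine(np.array(L,np.float32),2,0,.01,.01).ravel(); ab=np.degrees(np.arctan2(vy,vx)); print('bar ang',ab,np.mean(L,0))
E=[]; g=h[...,2].astype(int)
for x in list(range(172,200,3))+list(range(300,365,3)):
    d=g[205:240,x]; k=np.argmax(np.diff(d[:20])); E.append(onz(c,(x,205+k+.5),.028)[:2])
E=np.array(E,np.float32); v=cv2.fitLine(E,cv2.DIST_HUBER,0,.001,.001).ravel(); print('rail ang',np.degrees(np.arctan2(v[1],v[0])))
for nm,k in(('grn',(50,80)),('yel',(18,32))):
    m=(h[...,0]>k[0])&(h[...,0]<k[1])&(h[...,1]>100)&(roi>0);ys,xs=np.nonzero(m)
    if len(xs):print(nm,len(xs),xs.mean(),ys.mean(),onz(c,(xs.mean(),ys.mean()),.054 if nm=='grn' else .096))
print('rail ends mid',onz(c,(165,214),.028),onz(c,(373,227),.028))
red=(h[...,1]>150)&((h[...,0]<8)|(h[...,0]>172))&(h[...,2]>60);ys,xs=np.nonzero(red);print('red',len(xs),xs.mean() if len(xs) else 0)
```

```text
turn [-0.04 -0.4  94.51] shift [-126.37  -87.28   -0.88]
5.8833 [ 533.92 -130.87  360.08] q [-0.38  0.36 -0.17  1.04  0.01  1.17] F [-0.25  0.1  -0.28] 0.5843313476882593
[241 213  16  18 262]
bar ang -86.60696 [ 0.53 -0.15]
rail ang -0.76262367
yel 310 248.44516129032257 221.2225806451613 [ 0.53 -0.15  0.1 ]
rail ends mid [ 0.44 -0.18  0.03] [ 0.67 -0.19  0.03]
red 285 242.540350877193
```

Run:
```python
from h import *
c=snap('wrist'); im=np.ascontiguousarray(c['pixels'][:,:,::-1])
np.set_printoptions(precision=4,suppress=True)
g=cv2.GaussianBlur(im[...,1],(3,3),0).astype(int)
for x in (172,180,188,196,310,330,350,365): print(x,g[206:256:2,x])
ang=lambda p,q:np.degrees(np.arctan2(*(q-p)[1::-1]))
print('rail',ang(onz(c,(166,214),.028),onz(c,(373,227),.028)))
print('bar',ang(onz(c,(247,157),.096),onz(c,(247.8,226),.096)))
cv2.imwrite('pics/w4.png',cv2.resize(im[115:260,150:390],(792,478),interpolation=2))
```

```text
172 [183 175 170 161 129 127 176 220 230 231 231 230 230 230 229 229 229 222
 192 144  81  51  48  47  46]
180 [106 100 100 101 108 120 161 213 230 230 230 230 230 230 229 229 228 222
 159  81  79  88  93  95  95]
188 [111 101 100 101 106 115 146 201 228 231 230 230 228 190 119  99  98  98
  97  97  95  93  87  77  64]
196 [150 107 101 101 104 113 133 187 224 230 230 230 228 182  93  61  54  51
  49  48  48  47  46  46  45]
310 [182 182 182 181 150 107 100 101 105 114 145 198 222 184 114  97  97  97
  96  95  90  83  71  60  52]
330 [187 188 188 185 152 109 103 102 103 108 121 166 212 226 226 226 226 226
 226 219 180 118  75  53  47]
350 [190 190 191 190 187 152 109 102 102 104 110 133 186 220 226 226 225 225
 225 225 225 226 225 213 190]
365 [186 185 185 185 183 161 116 101 101 101 107 118 160 209 225 226 225 225
 225 225 225 225 225 221 196]
rail -2.3838451565246728
bar -87.94339767385739
```

View pics/w4.png

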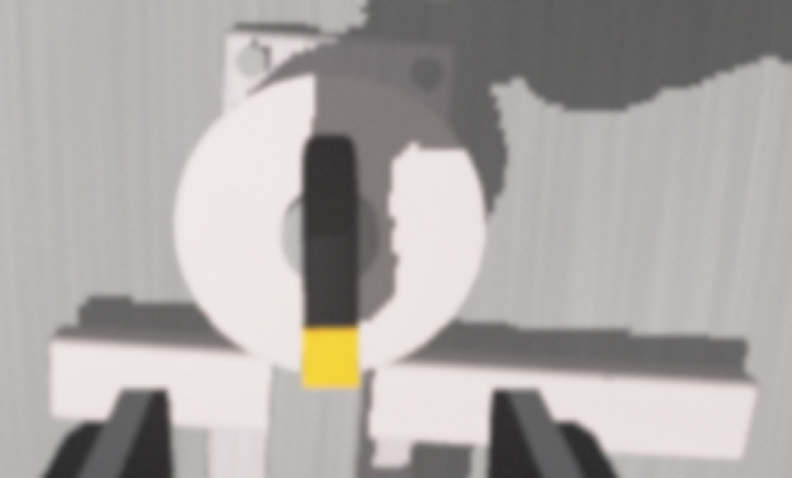

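q comes out at about 1.49 rad from the image and about 1.50 from the gripper yaw, against a target of 1.5. The nut is set and the clamp yaw is about -2.4°. Next is the lever: close the fingers, turn so tool x points along clamp -x, and go behind the lever.

{"api": "jog_arm", "payload": {
  "motion": [
    [[0,0,-7,0,0,-20,0],[0,0,-14,-10,15,-40,0],[0,0,-21,-40,30,-40,0],[0,0,-28,-75,50,-40,0],[0,0,-35,-105,65,-40,0]]
  ],
  "squeeze": 60
}}

```text
clock: 6.4
tool_pos: [0.6015, -0.2354, 0.3953]
tool_rot: [[-0.6, 0.8, -0.002], [0.8, 0.6, 0.007], [0.007, 0.003, -1.0]]
ft_force: [0.1, -0.0, 0.1]
width: 0.004
```

```bash
cat > lev.py <<'E'
from h import *
psi=np.radians(-2.4);U=np.array([np.cos(psi),np.sin(psi),0]);P0=np.array([.5279,-.2599,.06])
def tcp(a,r=.088,gap=0,t=.006):
    # leading bottom edge of fingers on the -x face
    s,c=np.sin(a),np.cos(a)
    return P0+U*(r*s-(t+gap)*c-.011)+np.array([0,0,r*c+(t+gap)*s+.173])
E
python3 - <<'E'
from lev import *
p=tcp(.08,gap=.04);print(p)
to(p[0],p[1],.40,177.6)
E
```

```text
[ 0.47812332 -0.25781374  0.32439463]
turn [  0.32  -0.28 -50.7 ] shift [  56.14 -112.1    -4.67]
6.4 [ 601.47 -235.37  395.28] q [-0.49  0.53  0.2   1.24  0.01  0.44] F [ 0.09 -0.01  0.11] 0.003840867009931706
```

{"api": "jog_arm", "payload": {
  "motion": [
    [[0,0,-7,11,-22,-5,0],[0,0,-14,22,-45,-5,0],[0,0,-21,34,-67,-5,0],[0,0,-28,45,-90,-5,0],[0,0,-35,56,-112,-5,0]]
  ]
}}

```text
clock: 6.82
tool_pos: [0.4767, -0.2578, 0.3983]
tool_rot: [[-0.952, 0.305, -0.004], [0.305, 0.952, 0.009], [0.007, 0.007, -1.0]]
ft_force: [0.1, -0.1, 1.2]
width: 0.001
```

{"api": "jog_arm", "payload": {
  "motion": [
    [[0,0,-7,0,0,0,0],[0,0,-14,0,0,0,0],[0,0,-15.5,0,0,0,0],[0,0,-15.5,0,0,0,0]]
  ]
}}

```text
clock: 7.15
tool_pos: [0.4762, -0.2577, 0.3968]
tool_rot: [[-0.999, 0.038, -0.007], [0.038, 0.999, 0.01], [0.007, 0.01, -1.0]]
ft_force: [0.7, -0.0, -0.7]
width: -0.001
```

Run:
```python
from lev import *
p=tcp(.08,gap=.03);to(*p,177.6)
p=tcp(.08,gap=.0);to(*p,177.6)
a=snap('scene');b=snap('side')
f=lambda im,k:cv2.resize(im[:,:,::-1],None,fx=k,fy=k,interpolation=2)
cv2.imwrite('pics/e.png',np.hstack([f(a['pixels'][100:240,70:170],3.5),f(b['pixels'][60:200,220:320],3.5)]))
```

```text
turn [ 0.58 -0.4   0.24] shift [-12.36  -0.84  73.14]
7.15 [ 476.25 -257.7   396.82] q [-0.63  0.33 -0.12  1.13  0.   -0.59] F [ 0.65 -0.04 -0.75] -0.0008953265769268869
turn [ 0.58 -0.4   0.24] shift [-42.28  -0.99  75.33]
7.15 [ 476.25 -257.7   396.82] q [-0.63  0.33 -0.12  1.13  0.   -0.59] F [ 0.65 -0.04 -0.75] -0.0008953265769268869
```

View pics/e.png

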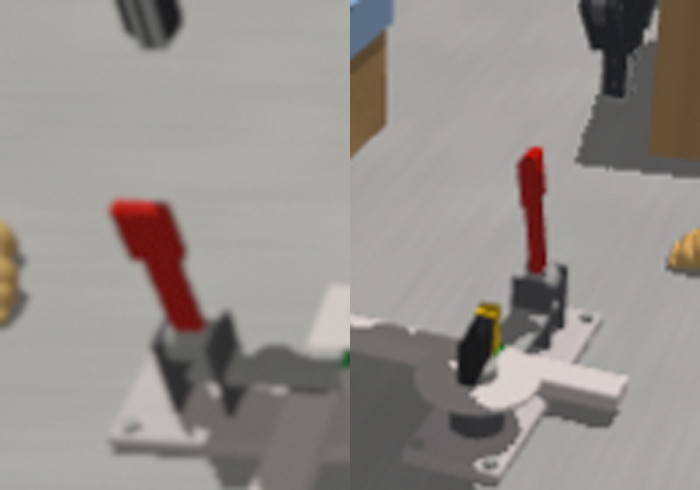

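The fingers are closed and above and behind the lever, which is still nearly upright (10 pictures viewed). I'll descend, then push.

{"api": "jog_arm", "payload": {
  "motion": [
    [[0.5,0,0,0,-1,25,0],[0.5,0,0,0,-1,50,0],[0.5,0,0,-5,-1,70,0],[0.5,0,0,-12,-1,75,0],[0.5,0,0,-20,-1,75,0]]
  ]
}}

```text
clock: 7.67
tool_pos: [0.4959, -0.2583, 0.3205]
tool_rot: [[-0.999, 0.041, -0.009], [0.041, 0.999, 0.003], [0.01, 0.003, -1.0]]
ft_force: [-0.4, -0.6, -0.3]
width: 0.006
```

Run:
```python
from lev import *
for a in(.08,.25,.45,.65,.85,1.05,1.25,1.4,1.5):
    p=tcp(a);R=np.array(ctrl.get_state()['tool_rot']);print(a,1000*R.T@(p-ctrl.get_state()['tool_pos']))
to(*tcp(.1),177.6)
```

```text
0.08 [-22.07279433  -0.26646752  -0.94823817]
0.25 [-36.99229002  -0.27975029   0.35923983]
0.45 [-53.95432216  -0.30464674   5.09768838]
0.65 [-69.63684811  -0.33860749  13.11150616]
0.85 [-83.41465504  -0.38027863  24.08120754]
1.05 [-94.73846527  -0.42799887  37.56946515]
1.25 [-103.15683423   -0.47986575   53.03854472]
1.4 [-107.3572607    -0.52024717   65.57157365]
1.5 [-109.09489475   -0.54737134   74.2153622 ]
turn [ 0.17 -0.54  0.04] shift [-23.84  -0.27  -0.93]
7.6667 [ 495.91 -258.3   320.46] q [-0.61  0.42 -0.19  0.97 -0.   -0.57] F [-0.4  -0.56 -0.32] 0.006256534506923639
```

{"api": "jog_arm", "payload": {
  "motion": [
    [[0,-0.5,0,-14,0,0,0],[0,-0.5,0,-24,0,0,0],[0,-0.5,0,-38,0,1,0],[0,-0.5,0,-46,0,3,0],[0,-0.5,0,-54,0,5,0]]
  ]
}}

```text
clock: 8.08
tool_pos: [0.5508, -0.2606, 0.3156]
tool_rot: [[-0.999, 0.041, -0.0], [0.041, 0.999, 0.002], [0.001, 0.002, -1.0]]
ft_force: [-3.6, -0.1, -1.1]
width: -0.001
```

Run:
```python
from lev import *
s=ctrl.get_state();R=np.array(s['tool_rot'])
for a in(.45,.55,.65,.75,.85,.95,1.05,1.15,1.25,1.4,1.5,1.55): print(a,1000*R.T@(tcp(a)-s['tool_pos']))
to(*tcp(.45),177.6)
```

```text
0.45 [ 1.03530491 -0.24948133  0.75656787]
0.55 [-6.97381865 -0.26231918  4.44288898]
0.65 [-14.57490999  -0.27673029   8.91037048]
0.75 [-21.69202154  -0.29257066  14.11437476]
0.85 [-28.25404146  -0.30968203  20.00290514]
0.95 [-34.19540422  -0.32789342  26.51712537]
1.05 [-39.45674569  -0.34702288  33.59194751]
1.15 [-43.98549628  -0.36687926  41.15668228]
1.25 [-47.73640621  -0.38726418  49.13574534]
1.4 [-51.82455602  -0.41838605  61.70587223]
1.5 [-53.48480137  -0.43919465  70.36487567]
1.55 [-53.98833858  -0.44953914  74.74577644]
turn [ 0.13 -0.03  0.03] shift [ 1.04 -0.25  0.76]
8.0833 [ 550.8  -260.61  315.61] q [-0.56  0.51 -0.06  1.    0.   -0.52] F [-3.57 -0.1  -1.09] -0.0005242848672648826
```

Contact force is -3.6 N, matching the lever's expected friction. I'll keep following it over.

{"api": "jog_arm", "payload": {
  "motion": [
    [[0,0,0,-7,0,4.5,0],[0,0,0,-15,0,9,0],[0,0,0,-22,0,14,0],[0,0,0,-28,0,20,0],[0,0,0,-34,0,26.5,0]]
  ]
}}

```text
clock: 8.5
tool_pos: [0.5858, -0.2622, 0.289]
tool_rot: [[-0.999, 0.041, 0.001], [0.041, 0.999, 0.002], [-0.001, 0.002, -1.0]]
ft_force: [-0.2, -0.2, 4.3]
width: 0.002
```

Run:
```python
from lev import *
s=ctrl.get_state();R=np.array(s['tool_rot'])
for a in(.95,1.05,1.15,1.25,1.35,1.4,1.45,1.5,1.55): print(a,1000*R.T@(tcp(a)-s['tool_pos']))
to(*tcp(.95),177.6)
```

```text
0.95 [ 0.844097   -0.15545004 -0.02630347]
1.05 [-4.40515864 -0.17022079  7.05750097]
1.15 [-8.92098814 -0.18534355 14.62996712]
1.25 [-12.65827081  -0.20066722  22.6154334 ]
1.35 [-15.57966496  -0.2160387   30.93411167]
1.4 [-16.72495511  -0.22369434  35.19253862]
1.45 [-17.65598099  -0.23130439  39.50288445]
1.5 [-18.37041554  -0.23884981  43.85437552]
1.55 [-18.86647304  -0.24631176  48.23613539]
turn [0.09 0.07 0.03] shift [ 0.84 -0.16 -0.03]
8.5 [ 585.79 -262.17  289.04] q [-0.54  0.59  0.    0.99  0.   -0.49] F [-0.21 -0.23  4.27] 0.0023951648695278473
```

{"api": "jog_arm", "payload": {
  "motion": [
    [[0,0,0,-5,0,7,0],[0,0,0,-9,0,15,0],[0,0,0,-13,0,23,0],[0,0,0,-16,0,31,0],[0,0,0,-17,0,37,0]]
  ]
}}

```text
clock: 8.92
tool_pos: [0.6033, -0.2628, 0.251]
tool_rot: [[-0.999, 0.041, 0.002], [0.041, 0.999, 0.002], [-0.001, 0.002, -1.0]]
ft_force: [2.9, -0.3, 4.1]
width: -0.001
```

{"api": "jog_arm", "payload": {
  "motion": [
    [[0,0,0,-0.5,0,2,0],[0,0,0,-1,0,4,0],[0,0,0,-1,0,6,0],[0,0,0,-1,0,7,0],[0,0,0,-1,0,7,0]]
  ]
}}

```text
clock: 9.33
tool_pos: [0.6042, -0.2628, 0.245]
tool_rot: [[-0.999, 0.041, 0.002], [0.041, 0.999, 0.001], [-0.002, 0.001, -1.0]]
ft_force: [-2.1, 0.5, 9.7]
width: -0.001
```

Run:
```python
from lev import *
to(*tcp(1.5),177.6)
```

```text
turn [0.08 0.11 0.04] shift [-0.05 -0.26 -0.2 ]
9.3333 [ 604.15 -262.84  245.01] q [-0.52  0.66  0.01  0.92  0.   -0.48] F [-2.1   0.53  9.74] -0.0007988704656425204
```

The force is rising above friction, so the lever is near or at its stop. I'll press a little more to seat it.

{"api": "jog_arm", "payload": {
  "motion": [
    [[0,0,0,0,0,1,0],[0,0,0,0,0,2,0],[0,0,0,0,0,2,0]]
  ]
}}

```text
clock: 9.58
tool_pos: [0.604, -0.2628, 0.2448]
tool_rot: [[-0.999, 0.041, 0.003], [0.041, 0.999, 0.001], [-0.003, 0.001, -1.0]]
ft_force: [-3.5, 1.5, 14.8]
width: 0.002
```

{"api": "jog_arm", "payload": {
  "motion": [
    [[0,0,0,0,0,3,0],[0,0,0,0,0,4,0],[0,0,0,0,0,4,0]]
  ]
}}

```text
clock: 9.83
tool_pos: [0.6038, -0.2627, 0.2443]
tool_rot: [[-0.999, 0.041, 0.005], [0.041, 0.999, -0.0], [-0.005, 0.0, -1.0]]
ft_force: [-7.8, 3.9, 30.6]
width: -0.0
```

{"api": "jog_arm", "payload": {
  "motion": [
    [[0,0,0,0,0,-15,0],[0,0,0,0,0,-50,0],[0,0,0,0,0,-90,0],[0,0,0,20,0,-130,0],[0,0,0,60,0,-150,0]]
  ]
}}

```text
clock: 10.25
tool_pos: [0.5496, -0.2606, 0.395]
tool_rot: [[-0.999, 0.04, 0.009], [0.04, 0.999, -0.003], [-0.009, -0.002, -1.0]]
ft_force: [-0.2, -0.3, 1.2]
width: -0.002
```

{"api": "jog_arm", "payload": {
  "motion": [
    [[0,0,0,35,-30,0,0],[0,0,0,70,-60,0,0],[0,0,0,100,-90,0,0],[0,0,0,130,-120,0,0],[0,0,0,130,-120,0,0]]
  ]
}}

```text
clock: 10.67
tool_pos: [0.4109, -0.378, 0.394]
tool_rot: [[-0.999, 0.044, 0.007], [0.044, 0.999, -0.003], [-0.008, -0.003, -1.0]]
ft_force: [0.4, -0.4, 0.1]
width: -0.001
```

Run:
```python
from lev import *
s=ctrl.get_state();print(s['clock'],s['tool_pos'],s['qd'])
a=snap('scene');b=snap('side')
f=lambda im,k:cv2.resize(im[:,:,::-1],None,fx=k,fy=k,interpolation=2)
A=f(a['pixels'][130:270,90:230],2.8);B=f(b['pixels'][95:205,205:305],3.5)
cv2.imwrite('pics/f.png',np.hstack([A,np.pad(B,((0,max(0,A.shape[0]-B.shape[0])),(0,0),(0,0)))[:A.shape[0]]]))
# bar angle and lever angle
h=cv2.cvtColor(a['pixels'],cv2.COLOR_RGB2HSV)
m=((h[...,0]<8)|(h[...,0]>172))&(h[...,1]>170)&(h[...,2]>70);m[:130]=0;m[:,230:]=0;m[270:]=0
ys,xs=np.nonzero(m);i=ys.argmax();print('red',len(xs),xs[i],ys[i])
e=P0+U*.108*np.sin(1.5)+[0,0,.108*np.cos(1.5)];W=np.array([-U[1],U[0],0])*.016
print(proj(a,[e-W,e+W]),proj(b,[e-W,e+W]))
m=h[...,0]*0;hb=cv2.inRange(h,(100,150,60),(125,255,255));hb[:150]=0;hb[230:]=0;hb[:,:300]=0;hb[:,380:]=0;ys,xs=np.nonzero(hb);print('blue',xs.min(),xs.max(),ys.min(),ys.max())
```

```text
10.6667 [ 0.41087467 -0.37804595  0.39395289] [-0.13798545 -0.00604173 -0.01283178 -0.00124446  0.03487759 -0.11657136]
red 462 102 235
[[ 95.82723638 234.58080527]
 [113.28055027 235.64513484]] [[238.43118403 127.06545633]
 [233.82963052 132.33346802]]
blue 330 352 164 192
```

View pics/f.png

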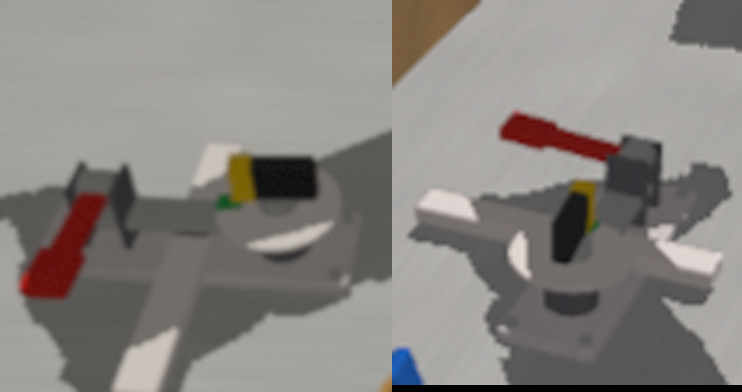

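The lever is flat and its end is at the predicted 1.5 rad pixels (about y 235). The yellow end points over the green mark, and the blue lever is still upright. I'll hand it in.

```bash
python3 -c "
from bench import finish_job
print(finish_job())"
```

```text
the job is handed in; nothing more can be done
None
```

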